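Set the mitre box to the red crown-moulding mark and lock it

ROBOT

A 6-joint arm with a two-finger parallel gripper is mounted at the origin on the work surface. World frame = base frame: x ahead of the robot, y to its left, z up, the work surface at z = 0. Lengths are in m, angles in degrees, forces in N, time in s.
With the tool pointing down it reaches from about 0.4 to 0.825 m from the base axis. Payload 7 kg.
Tool frame: the origin (TCP) lies on the centre line of the jaws, within the pads' length; the fingertips stand 11 mm ahead of it and the grasp point (between the pads) lies 8 mm behind it; z points along the fingers, y is the line along which they close (so a half turn about z gives the same grasp; the last joint's range is limited). The gripper opens to 88 mm and grips with 3 to 60 N. Pads are 19 mm wide; open, the fingers measure 130 mm over their backs; the gripper's body (78 mm by 193 mm) begins 47 mm behind the grasp point.
Start: joints at [-48.524, 20.546, 0.682, 0, -70.136, -16.507], TCP at [0.285, -0.612, 0.2] pointing down, gripper open.
Joint ranges: [-176.03, 176.03], [-82.01, 121.73], [-58.28, 71.71], [-173.87, 95.51], [-174.79, -0.11], [-173.66, 173.66]. Speed limits (degrees/s): [136.94, 136.94, 172.46, 180, 180, 180].

INTERFACE

Orientations are given as [roll, pitch, yaw] about the fixed x, y, z axes, in that order (R = Rz(yaw) Ry(pitch) Rx(roll)).
In Python, from plant import r, capture, camera_model, job gives the robot as it stands.
- The arm moves only by the tool drive_tool, never from a script. Its argument "increments" is a list that holds one entry, the list of rows, each a list of 5 numbers: the gripper's target within -1 to 1 (fully open at 1, half-way at 0, shut at -1), then the shift along the tool's x, y, z scaled (see below), then the turn about the tool's z scaled (see below). In form: [[[gripper, tx, ty, tz, roll], ...]]. A call has 1 to 5 rows; each row is the pose to reach, as a shift and turn from the pose commanded when the call began, along the tool's axes at that moment, turning the shorter way round; what a row does not reach only later rows make up. The controller multiplies each number of a shift by 120 mm and each number of a turn by 360 degrees. A row lasts 1/8 s, in which the tool goes at most 62.5 mm and 10.7 degrees, less where a joint would pass 70% of its speed; a pose out of reach is approached as far as the arm can. A call with a number of a shift or a turn outside -1 to 1 is refused whole. A call with a gripper value outside its range is refused whole. The fingers move at their own pace and stop on an object; "squeeze" is the grip in N (left out, the last holds). Time passes only in rows, so rows that repeat a pose let the fingers close. It gives the time, the measured TCP pose, the force, the opening and the grip force at its end, in the units of the state.
- r.get_state(): the state, without advancing time (a new reading comes with each control period).
- capture(name): name is "scene" or "top" or "wrist"; returns the picture (384x512x3 uint8, red, green, blue); there is no depth.
- camera_model(name): a dict with "camera_matrix" (3x3 intrinsics, pixels), "rvec" (rotation vector, rad) and "tvec" (3), from world to camera coordinates, as OpenCV has them. Camera axes: x right, y down, z forward; pixel columns grow to the right and rows downward; lengths in m; the calibration is good to about 2 mm. A picture is of the moment at which its call begins: read the wrist's pose just before it. camera_model takes no time and is no camera call; for the wrist camera it gives the pose at the moment of the call.
- job.close_job(): hands the job in; it is judged then, once.
The state is a dict: "time_s": time; "joints": joint angles; "qd": joint speeds; "joint_torque": joint torques, N m; "tcp_pos": TCP position; "eef_rot": TCP orientation; "contact_force": force on the tool from outside, world axes, zero at the start; "moment": the same for the moment, N m; "gripper_width": finger opening in m; "gripper_force": force on a finger pad.
Only numpy, scipy, OpenCV 4.12 (cv2) and the standard library are available. Lean on these libraries where they do the work, as an engineer would, in place of code of your own. Each camera call takes 0.05 s, during which the arm holds its last target. There are 200 camera calls.

TASK

Get the hand mitre box ready for cutting crown moulding: push its swing arm round by the wooden grip until the white pointer stands on the red line on the left-hand side of the scale (the left as seen from the robot, +y side), then press the yellow lock lever fully down so that the pointer stays on that line. Only push with the fingers - do not pinch the arm or its grip, do not lift or carry anything - and leave the moulding and the other things on the bench where they lie; finish clear of everything.

Things in the scene. Friction and masses are not known exactly. Their poses are not given: they have to be found in the camera images.
- mitre_box: Hand mitre box without its saw: dark green cast base screwed to the bench, 558 mm wide (y), bed 51.5 mm and fence 95 mm high. Origin: on the bench, on the vertical axis about which turntable and swing arm turn, at the fence face. Its -x axis points out of its front, towards the robot (yaw within 0.25 rad); +y is the robot's left. Bed and scale plate reach 140 mm forward of the origin; the arm runs beneath them.
- red_mark (a point): The wanted red line, on the left (+y) half of the fixed black scale plate (ring sector 98 to 140 mm from the turning axis, top 50 mm above the bench; white lines every 5 degrees, one red line 31.6 degrees either side of straight ahead). 38 mm long radially, 2.6 mm wide; the point lies on it 122 mm from the axis, 51 mm above the bench.
- pointer (a point): Tip of the white pointer on the swing arm, 122 mm from the turning axis and 53 mm above the bench, just above the scale plate; it lies on the arm's centre line.
- swing (a joint): Angle of the aluminium turntable with its swing arm about the vertical axis through the mitre box's origin, rad, -0.85 to 0.85: 0 = arm along the box's -x axis, positive = grip towards its +y (left); 0.5515 = pointer on the wanted line. Stiff (about 0.8 N m: 3 to 4 N at the grip), stays where left. On the turntable, 85 mm before and behind the axis, rod pairs (saw guides) rise to 200 mm above the bench.
- grip (a point): Centre of the turned beech grip at the outer end of the swing arm, 251 mm from the turning axis, 36 mm above the bench. The grip runs radially from 216 to 288 mm from the axis, is 30 mm wide (sides as good as upright) and spans 21 to 50 mm above the bench. Inward of it the green arm is 34 mm wide, 15 to 37 mm above the bench. Both sides of the grip are free of other things.
- lock (a joint): Yellow lock lever on top of the swing arm, rad: 0 = raised 0.6 rad (unlocked; starts at 0 to 0.06), 0.6 = level, fully down (locked: a cam clamps the arm more firmly). Hinged on a pin across the arm, 160 mm from the turning axis, 58 mm above the bench; points outwards to the grip. Needs 6 to 12 N pressed down near its outer end, eases back to about 0.57 when let go and stays.
- lock_pad (a point): Middle of the top face of the lock lever's finger pad (20 mm long, 26 mm wide), 53 mm out along the lever from its hinge pin. Raised it is about 202 mm from the turning axis and 91 mm above the bench; fully down 213 mm from the axis and 61 mm above the bench.
- moulding: Bystander: loose length of pale wood moulding, 42 x 420 x 18 mm, lying on the bed along the fence. Origin under its middle.
- tape_measure: Bystander: yellow and black tape measure, 66 x 38 x 62 mm, standing on the bench to the right of the mitre box's arm. Origin under its centre.
- glue_bottle: Bystander: white glue bottle, diameter 64 mm, 170 mm tall, standing to the left of the arm. Origin under its centre.
- mallet: Bystander: turned wooden carver's mallet standing on its head, diameter 96 mm, 247 mm tall. Origin under its centre.
- chisel: Bystander: chisel with red handle lying flat, 280 mm long, 29 mm high. Origin on the bench near the middle of its length.
- sanding_block: Bystander: cork sanding block 110 x 62 x 30 mm lying on the bench. Origin under its centre.
- pencil: Bystander: flat blue carpenter's pencil, 117 x 14 x 9 mm, lying on the right-hand bed of the mitre box. Origin under its middle.
- try_square: Bystander: try square, dark wooden stock 130 mm, steel blade 200 mm, 20 mm high, lying on the bench. Origin under the middle of the stock.

How it is judged:
By the outcome, as a careful person would: the job done as asked, in the order asked, and still so for the second after the job is handed in, with the robot touching nothing.
It also fails if it takes over 64 s, if anything falls off the work surface, if the arm or the gripper's body presses on something with over 40 N, if the wrist force passes 120 N, or if a joint passes its speed limit or range.

## Working session

There is one attempt and no reset: what is moved stays moved. The work goes in short steps, Python scripts to look and compute and a tool call to move; the robot and the scene stay as the last step left them, time stands still between calls to the robot, and variables do not carry over. Pictures are saved under pics/ and viewed, at most 13 in all, crops included, and the job is handed in when it is done.

Besides the shell and the picture viewer there is one more tool, called after "Emit:" by a JSON object that holds its "fn" and its "kwargs". drive_tool: Moves the arm, as the interface text tells. Its arguments: {"type":"object","properties":{"increments":{"type":"array"},"squeeze":{"type":"number"}},"required":["increments"]}

```bash
mkdir -p pics; cat > h.py <<'E'
import numpy as np, cv2
from plant import r, capture, camera_model, job
def snap(n,f):
    im=capture(n); cv2.imwrite('pics/'+f,im[:,:,::-1]); return im
def ray(n,uv,z):
    m=camera_model(n); K=np.array(m['camera_matrix'],float); R=cv2.Rodrigues(np.array(m['rvec'],float))[0]; t=np.array(m['tvec'],float).ravel()
    p=cv2.undistortPoints(np.array([[uv]],float),K,None).ravel()
    d=R.T@np.array([p[0],p[1],1]); c=-R.T@t
    return c+d*(z-c[2])/d[2]
def proj(n,P):
    m=camera_model(n); return cv2.projectPoints(np.array(P,float).reshape(-1,1,3),np.array(m['rvec'],float),np.array(m['tvec'],float),np.array(m['camera_matrix'],float),None)[0].reshape(-1,2)
E
python3 - <<'E'
from h import *
a=snap('top','t0.png'); b=snap('scene','s0.png')
cv2.imwrite('pics/t0b.png',cv2.resize(a[:,:,::-1],(800,600),interpolation=cv2.INTER_CUBIC))
s=r.get_state(); print(s['time_s'],s['tcp_pos'],s['eef_rot'],s['contact_force'],s['gripper_width'])
for n in('top','scene'):
    m=camera_model(n); R=cv2.Rodrigues(np.array(m['rvec'],float))[0]; print(n,-R.T@np.array(m['tvec']).ravel(),m['camera_matrix'][0])
E
```

```text
0.1 [ 0.28469266 -0.61149071  0.19920688] [ 1.79913342e+02 -9.06990580e-03 -1.55036899e+02] [-0.17560629  0.00335924 -0.28359146] 0.08755264364215987
top [0.46189881 0.01333102 1.39810353] [458.50784973   0.         251.29429084]
scene [1.27143741 0.89638512 0.8095747 ] [399.41671445   0.         259.29132026]
```

View pics/t0b.png

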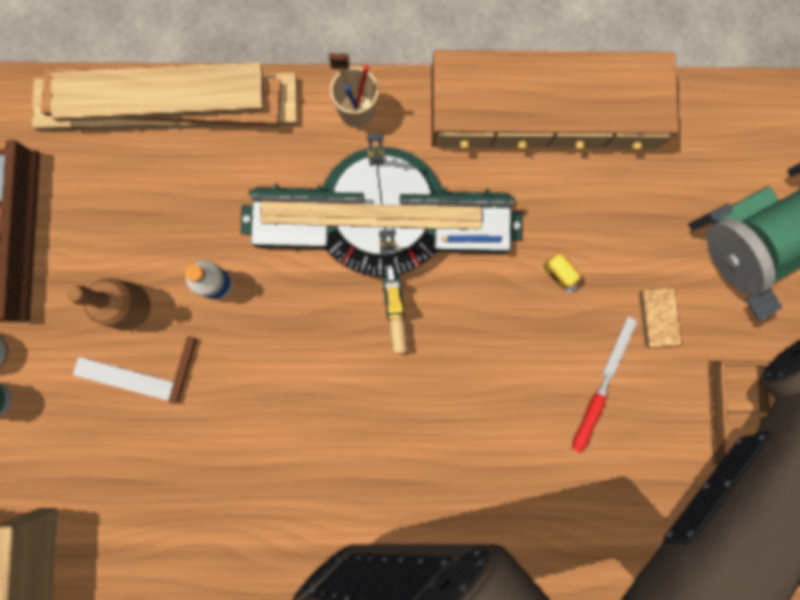

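View pics/s0.png

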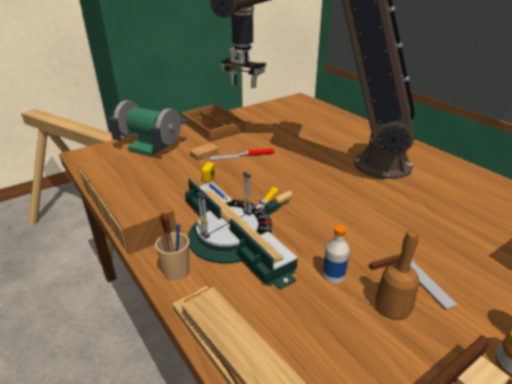

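The top view shows the mitre box at centre. The red lines are at about (348,254) and (414,258) in the enlarged view, and the grip runs to (402,352), a little to the right of straight ahead. The glue bottle is at (208,280) and the tape at (563,272). Next I measure by colour.

```bash
python3 - <<'E'
from h import *
a=cv2.imread('pics/t0.png'); hsv=cv2.cvtColor(a,cv2.COLOR_BGR2HSV); H,S,V=[hsv[...,i].astype(int) for i in range(3)]
def blobs(m,box,z,name):
    x0,y0,x1,y1=box; mm=np.zeros(m.shape,np.uint8); mm[y0:y1,x0:x1]=m[y0:y1,x0:x1]
    n,l,st,c=cv2.connectedComponentsWithStats(mm)
    for i in range(1,n):
        if st[i,4]>3: print(name,st[i],c[i].round(1),ray('top',c[i],z).round(4))
sc=.64
red=((H<8)|(H>172))&(S>130)&(V>90)
blobs(red,(205,150,285,180),.051,'red')
blobs((H>22)&(H<35)&(S>150)&(V>120),(230,165,275,240),.075,'yellow')
wood=(H>10)&(H<28)&(S<140)&(V>150)
blobs(wood,(240,195,275,235),.045,'grip')
blobs((H>60)&(H<95)&(S>90)&(V<120),(150,90,340,170),.06,'green')
for n,uv,z in [('bottletop',(193,272),.17),('tape',(564,268),.06),('endL',(247,219),.02),('endR',(518,225),.02),('tip',(402,352),.036)]:
    print(n,ray('top',np.array(uv)*.64,z).round(3))
E
```

```text
red [219 158   7  11  22] [222.3 162.5] [0.6781 0.0903 0.051 ]
red [263 162   6   8  18] [265.1 165.2] [ 0.6704 -0.037   0.051 ]
yellow [248 185  10  15  87] [251.9 193. ] [0.585  0.0021 0.075 ]
grip [246 195   1   6   6] [246.  197.5] [0.5745 0.0193 0.045 ]
grip [247 200  13  27 251] [253.5 213.4] [ 0.5274 -0.003   0.045 ]
green [248  96  71  31 180] [281.5 116.2] [ 0.8173 -0.0856  0.06  ]
green [202  98  31  26  88] [215.  112.3] [0.8282 0.1133 0.06  ]
green [172 121  13   3  17] [178.2 122.1] [0.7975 0.2225 0.06  ]
green [187 122   5   2   6] [188.7 122.3] [0.7971 0.1913 0.06  ]
green [320 125   5   2   7] [321.6 125.6] [ 0.7895 -0.2051  0.06  ]
green [329 137   3   3   7] [330.  138.3] [ 0.7511 -0.2297  0.06  ]
green [329 149   3   3   9] [330. 150.] [ 0.7157 -0.2291  0.06  ]
bottletop [0.626 0.349 0.17 ]
tape [ 0.652 -0.32   0.06 ]
endL [0.751 0.289 0.02 ]
endR [ 0.742 -0.241  0.02 ]
tip [ 0.493 -0.014  0.036]
```

Emit:
{"fn": "drive_tool", "kwargs": {"increments": [[[-1,-0.4,0.45,-0.1,0],[-1,-0.8,0.9,-0.2,0],[-1,-0.8,0.9,-0.2,-0.03],[-1,-0.8,0.9,-0.2,-0.05],[-1,-0.8,0.9,-0.2,-0.07]]]}}

```text
time_s: 0.72
tcp_pos: [0.3265, -0.4728, 0.2241]
eef_rot: [180.0, 0.0, -129.5]
contact_force: [0.8, 1.2, 0.0]
gripper_width: 0.043
gripper_force: 0.0
```

```bash
python3 - <<'E'
from h import *
s=r.get_state(); m=camera_model('wrist'); R=cv2.Rodrigues(np.array(m['rvec'],float))[0]; c=-R.T@np.array(m['tvec']).ravel()
print(s['time_s'],s['tcp_pos'],s['eef_rot'],s['joints'],s['gripper_width'])
print('cam',c,'axes',R.round(3)); print(m['camera_matrix'][0])
from scipy.spatial.transform import Rotation as Ro
T=Ro.from_euler('xyz',s['eef_rot'],degrees=True).as_matrix(); print('cam in tool',T.T@(c-s['tcp_pos']),(T.T@R.T).round(2))
E
```

```text
0.725 [ 0.32654592 -0.47282468  0.22410045] [ 1.79999485e+02  9.87692512e-03 -1.29533768e+02] [-3.58788486e+01  1.02798496e+01 -1.01822003e+01 -1.05556786e-02
 -6.95378345e+01 -3.65122930e+00] 0.04296990134208398
cam [ 0.28257244 -0.52640046  0.40894954] axes [[-0.772  0.636 -0.001]
 [ 0.614  0.746  0.258]
 [ 0.164  0.199 -0.966]]
[305.91001288   0.         250.84736511]
cam in tool [ 0.069279   -0.00018655 -0.18486104] [[ 0.   -0.97 -0.26]
 [ 1.    0.   -0.  ]
 [ 0.   -0.26  0.97]]
```

Emit:
{"fn": "drive_tool", "kwargs": {"increments": [[[-1,-0.4,0.15,0,0.03],[-1,-0.8,0.3,0,0.06],[-1,-1,0.4,0,0.09],[-1,-1,0.4,0,0.12],[-1,-1,0.4,0,0.14]]]}}

```text
time_s: 1.35
tcp_pos: [0.3664, -0.3499, 0.224]
eef_rot: [180.0, -0.0, 179.5]
contact_force: [-0.3, 0.5, 0.5]
gripper_width: 0.0011
gripper_force: 0.0
```

Tool x is now about −X and tool y about +Y.

Emit:
{"fn": "drive_tool", "kwargs": {"increments": [[[-1,-0.2,0.5,0,0],[-1,-0.35,1,0,0],[-1,-0.35,1,0,0]]]}}

```text
time_s: 1.72
tcp_pos: [0.4097, -0.2276, 0.2241]
eef_rot: [180.0, 0.0, -179.9]
contact_force: [0.3, -0.2, 0.2]
gripper_width: 0.0002
gripper_force: 0.0
```

Emit:
{"fn": "drive_tool", "kwargs": {"increments": [[[-1,-0.2,0.5,0,0],[-1,-0.35,1,0,0],[-1,-0.35,1,0,0],[-1,-0.35,1,0,0]]]}}

```text
time_s: 2.22
tcp_pos: [0.4511, -0.111, 0.2238]
eef_rot: [-180.0, -0.0, 179.8]
contact_force: [-0.6, -0.4, -0.2]
gripper_width: 0.0002
gripper_force: 0.0
```

```bash
python3 - <<'E'
from h import *
s=r.get_state(); print(s['time_s'],s['tcp_pos'],s['eef_rot'],s['gripper_width'])
a=snap('wrist','w0.png')
cv2.imwrite('pics/w0b.png',cv2.resize(a[:,:,::-1],(800,600),interpolation=cv2.INTER_CUBIC))
m=camera_model('wrist'); np.savez('w0.npz',**{k:np.array(v) for k,v in m.items() if k in('camera_matrix','rvec','tvec')})
E
```

```text
2.225 [ 0.45111744 -0.11103869  0.22383832] [-1.79991912e+02 -3.90374196e-02  1.79826207e+02] 0.0002100794095238372
```

View pics/w0b.png

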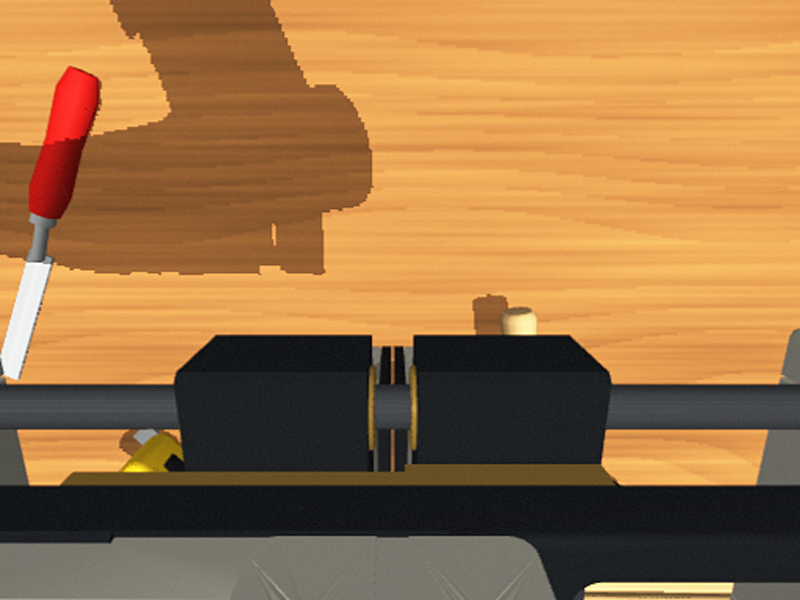

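The camera sits on the tool's +x side, so this view mostly shows the bench and chisel. Only the grip's end is visible, at (519,320), with the tape at (150,455). I'll turn the tool half round so the camera looks at the scale.

Emit:
{"fn": "drive_tool", "kwargs": {"increments": [[[-1,0,0,0,-0.028],[-1,0,0,0,-0.056],[-1,0,0,0,-0.084],[-1,0,0,0,-0.112],[-1,0,0,0,-0.14]]]}}

```text
time_s: 2.9
tcp_pos: [0.4507, -0.1127, 0.2239]
eef_rot: [180.0, -0.0, -129.7]
contact_force: [-0.9, 0.0, 0.7]
gripper_width: 0.0005
gripper_force: 0.0
```

Emit:
{"fn": "drive_tool", "kwargs": {"increments": [[[-1,0,0,0,-0.028],[-1,0,0,0,-0.056],[-1,0,0,0,-0.084],[-1,0,0,0,-0.112],[-1,0,0,0,-0.14]]]}}

```text
time_s: 3.52
tcp_pos: [0.4507, -0.1127, 0.2239]
eef_rot: [180.0, -0.0, -79.3]
contact_force: [0.3, 0.4, 1.0]
gripper_width: 0.0
gripper_force: 0.0
```

Emit:
{"fn": "drive_tool", "kwargs": {"increments": [[[-1,0,0,0,-0.028],[-1,0,0,0,-0.056],[-1,0,0,0,-0.084],[-1,0,0,0,-0.112],[-1,0,0,0,-0.14]]]}}

```text
time_s: 4.15
tcp_pos: [0.4507, -0.1127, 0.224]
eef_rot: [180.0, 0.0, -28.9]
contact_force: [0.7, -0.2, 0.9]
gripper_width: 0.0007
gripper_force: 0.0
```

Emit:
{"fn": "drive_tool", "kwargs": {"increments": [[[-1,0,0,0,-0.028],[-1,0,0,0,-0.056],[-1,0,0,0,-0.08],[-1,0,0,0,-0.08]]]}}

```text
time_s: 4.65
tcp_pos: [0.4508, -0.1124, 0.224]
eef_rot: [180.0, 0.0, -0.4]
contact_force: [0.0, -0.5, 0.0]
gripper_width: 0.0003
gripper_force: 0.0
```

```bash
python3 - <<'E'
from h import *
s=r.get_state(); print(s['time_s'],s['tcp_pos'],s['eef_rot'],s['joints'])
a=snap('wrist','w1.png')
cv2.imwrite('pics/w1b.png',cv2.resize(a[:,:,::-1],(800,600),interpolation=cv2.INTER_CUBIC))
E
```

```text
4.65 [ 0.45082058 -0.11237776  0.22398404] [ 1.79994668e+02  1.47712689e-02 -4.32056081e-01] [ 1.03870148e+01 -6.95178725e-01 -2.24516344e+01  2.65303118e-03
 -6.82590539e+01  7.91799468e+01]
```

View pics/w1b.png

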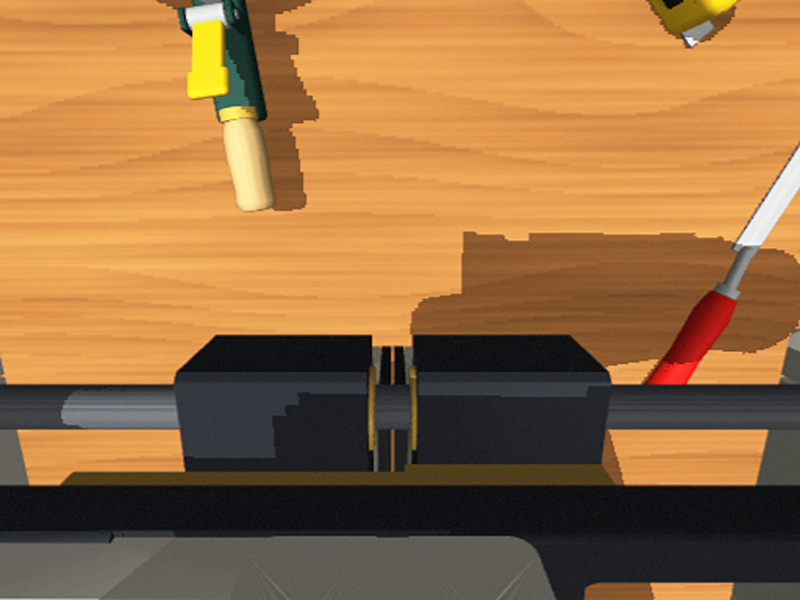

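This view shows the lever pad at (208,85), grip from (240,120) to (256,210), and the tape at (693,20). I'll move forward to see the scale.

Emit:
{"fn": "drive_tool", "kwargs": {"increments": [[[-1,0.45,-0.25,0,0],[-1,0.9,-0.5,0,0],[-1,0.9,-0.5,0,0],[-1,0.9,-0.5,0,0]]]}}

```text
time_s: 5.2
tcp_pos: [0.5591, -0.0519, 0.2233]
eef_rot: [180.0, 0.1, -0.4]
contact_force: [-0.5, -0.3, 0.1]
gripper_width: 0.0005
gripper_force: 0.0
```

```bash
python3 - <<'E'
from h import *
s=r.get_state(); print(s['time_s'],s['tcp_pos'],s['eef_rot'])
P=lambda u,v,z:ray('wrist',(u,v),z)
a=snap('wrist','w2.png')
cv2.imwrite('pics/w2b.png',cv2.resize(a[:,:,::-1],(800,600),interpolation=cv2.INTER_CUBIC))
hsv=cv2.cvtColor(a[:,:,::-1].copy(),cv2.COLOR_BGR2HSV); H,S,V=[hsv[...,i].astype(int) for i in range(3)]
for nm,m,z in [('red',((H<8)|(H>172))&(S>130)&(V>80),.0505),('yel',(H>24)&(H<34)&(S>170)&(V>120),.08)]:
    n,l,st,c=cv2.connectedComponentsWithStats(m.astype(np.uint8))
    for i in range(1,n):
        if st[i,4]>30: 
            ys,xs=np.where(l==i); (cx,cy),(w,h),an=cv2.minAreaRect(np.c_[xs,ys].astype(np.float32))
            print(nm,st[i],c[i].round(1),P(*c[i],z).round(4),(round(w,1),round(h,1),round(an,1)))
E
```

```text
5.2 [ 0.55912069 -0.05188581  0.22332704] [ 1.79977558e+02  9.61487722e-02 -3.84448111e-01]
red [109  49  19  33 131] [118.2  64.5] [0.6759 0.0916 0.0505] (3.6, 35.3, 26.6)
red [224  50  21  33 125] [233.6  66.5] [ 0.6733 -0.0342  0.0505] (36.7, 3.7, 59.9)
red [443 275  49  36 957] [469.5 292.9] [ 0.3902 -0.3428  0.0505] (23.4, 56.0, 36.9)
yel [ 473   56   39   60 1491] [494.8  84. ] [ 0.6515 -0.3013  0.08  ] (53.8, 33.0, 57.3)
yel [189 122  23  51 890] [199.  148.6] [0.5876 0.0029 0.08  ] (49.0, 21.6, 84.3)
```

View pics/w2b.png

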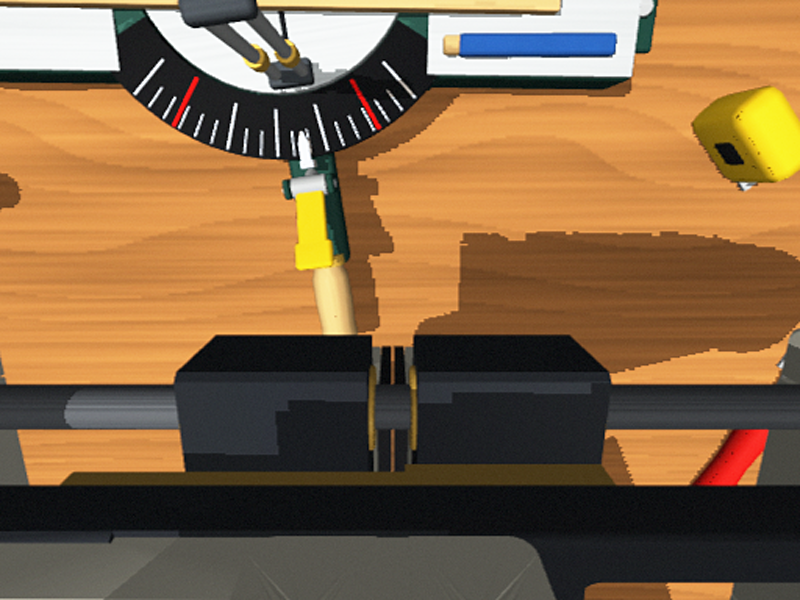

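The scale is clear here: red lines at (187,100) and (364,103), pointer at (304,135), and the grip's right side free. The left/right red points are 126 mm apart, so r = 120 mm, which fits. That gives origin ≈ (0.777, 0.027), yaw ≈ −0.02 and swing ≈ −0.16. I'll approach the right side of the grip and go down.

Emit:
{"fn": "drive_tool", "kwargs": {"increments": [[[-1,-0.3,0.13,0,-0.02],[-1,-0.33,0.13,0.2,-0.024],[-1,-0.33,0.13,0.5,-0.024],[-1,-0.33,0.13,0.8,-0.024],[-1,-0.33,0.13,0.8,-0.024]]]}}

```text
time_s: 5.88
tcp_pos: [0.5173, -0.0678, 0.1266]
eef_rot: [-180.0, 0.2, 8.3]
contact_force: [1.4, -0.5, 0.1]
gripper_width: 0.0007
gripper_force: 0.0
```

Emit:
{"fn": "drive_tool", "kwargs": {"increments": [[[-1,0,0,0.35,0],[-1,0,0,0.7,0],[-1,0,0,0.7,0],[-1,0,0,0.7,0]]]}}

```text
time_s: 6.38
tcp_pos: [0.5215, -0.0668, 0.0465]
eef_rot: [180.0, -0.2, 8.4]
contact_force: [-0.3, -0.2, 0.1]
gripper_width: 0.0002
gripper_force: 0.0
```

```bash
cat >> h.py <<'E'
O=np.array([.7769,.0266]); YAW=-.0207
def goal(s,rr,t):
    a=s-YAW; u=np.array([-np.cos(a),np.sin(a)]); tg=np.array([np.sin(a),np.cos(a)])
    return O+rr*u+t*tg, -np.degrees(a)
def step(wps):  # rows in tool units from the present pose for waypoints (s,r,t,z)
    s=r.get_state(); p=s['tcp_pos']; y=np.radians(s['eef_rot'][2]); X=np.array([np.cos(y),np.sin(y)]); Y=np.array([np.sin(y),-np.cos(y)])
    print('t',round(s['time_s'],2),'tcp',np.round(p,4),'yaw',s['eef_rot'][2].round(2),'F',np.round(s['contact_force'],1))
    for w in wps:
        g,ya=goal(*w[:3]); d=g-p[:2]; dy=(ya-s['eef_rot'][2]+180)%360-180
        print(w,'->',np.round([d@X/.12,d@Y/.12,(p[2]-w[3])/.12,-dy/360],3))
E
python3 - <<'E'
from h import *
step([(-.163,.268,-.042,.041)]+[(s,.268,-.037,.041) for s in (-.1,-.02,.06,.14,.22,.3)])
E
```

```text
t 6.38 tcp [ 0.5215 -0.0668  0.0465] yaw 8.42 F [-0.3 -0.2  0.1]
(-0.163, 0.268, -0.042, 0.041) -> [-0.016 -0.119  0.046  0.001]
(-0.1, 0.268, -0.037, 0.041) -> [-0.03  -0.302  0.046  0.011]
(-0.02, 0.268, -0.037, 0.041) -> [-0.035 -0.482  0.046  0.024]
(0.06, 0.268, -0.037, 0.041) -> [-0.026 -0.662  0.046  0.036]
(0.14, 0.268, -0.037, 0.041) -> [-0.002 -0.841  0.046  0.049]
(0.22, 0.268, -0.037, 0.041) -> [ 0.035 -1.017  0.046  0.062]
(0.3, 0.268, -0.037, 0.041) -> [ 0.087 -1.19   0.046  0.074]
```

Emit:
{"fn": "drive_tool", "kwargs": {"increments": [[[-1,-0.02,-0.12,0.046,0.001],[-1,-0.025,-0.22,0.046,0.006],[-1,-0.03,-0.3,0.046,0.011],[-1,-0.034,-0.4,0.046,0.018],[-1,-0.035,-0.48,0.046,0.024]]]}}

```text
time_s: 7.0
tcp_pos: [0.5079, -0.0091, 0.04]
eef_rot: [-180.0, -0.1, -0.3]
contact_force: [-0.2, -0.4, -0.5]
gripper_width: 0.0005
gripper_force: 0.0
```

```bash
python3 - <<'E'
from h import *
step([(s,.268,-.037,.041) for s in (.04,.1,.16,.22,.28,.34)])
E
```

```text
t 7.0 tcp [ 0.5079 -0.0091  0.04  ] yaw -0.3 F [-0.2 -0.4 -0.5]
(0.04, 0.268, -0.037, 0.041) -> [-0.007 -0.126 -0.009  0.009]
(0.1, 0.268, -0.037, 0.041) -> [-0.014 -0.261 -0.009  0.018]
(0.16, 0.268, -0.037, 0.041) -> [-0.013 -0.396 -0.009  0.028]
(0.22, 0.268, -0.037, 0.041) -> [-0.004 -0.531 -0.009  0.037]
(0.28, 0.268, -0.037, 0.041) -> [ 0.014 -0.665 -0.009  0.047]
(0.34, 0.268, -0.037, 0.041) -> [ 0.039 -0.798 -0.009  0.057]
```

```bash
python3 - <<'E'
from h import *
a=snap('wrist','w3.png')
print(proj('wrist',[[*goal(.0,.268,0)[0],.05]]))
E
```

```text
[[183.56077954 225.30770304]]
```

View pics/w3.png

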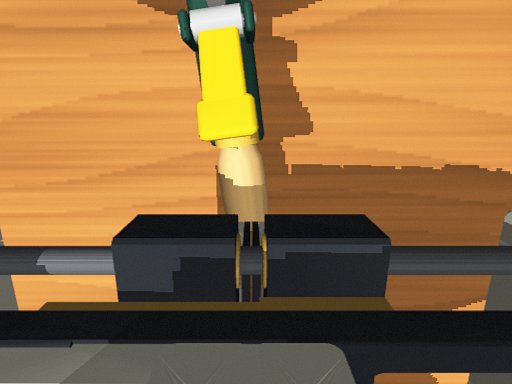

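```bash
python3 - <<'E'
from h import *
s=r.get_state(); p=np.array(s['tcp_pos']); print(s['time_s'],p,s['contact_force'],s['moment'],s['gripper_width'])
for d in [(0,0,-.011),(0,0,.008),(0,.021,-.011),(0,-.021,-.011),(0,0,.05)]: print(d,proj('wrist',p+d).round(1))
for uv,z in [((217,195),.036),((268,195),.036),((217,170),.036),((264,170),.036),((238,143),.045),((228,118),.07)]: 
    q=ray('wrist',uv,z); d=q[:2]-O; print(uv,q.round(4),'r',np.hypot(*d).round(4),'s',round(np.arctan2(d[1],-d[0])+YAW,4))
E
```

```text
7.05 [ 0.5079171  -0.00852808  0.04000923] [-0.29701538  0.7463103  -0.98859572] [ 0.06764369  0.21891693 -0.03835607] 0.0002631094478150191
(0, 0, -0.011) [[250.3 215.2]]
(0, 0, 0.008) [[250.3 225.4]]
(0, 0.021, -0.011) [[219.3 215.3]]
(0, -0.021, -0.011) [[281.3 215. ]]
(0, 0, 0.05) [[250.1 257. ]]
(217, 195) [0.5241 0.0127 0.036 ] r 0.2531 s -0.0755
(268, 195) [ 0.524 -0.02   0.036] r 0.2572 s -0.2028
(217, 170) [0.5404 0.0122 0.036 ] r 0.2369 s -0.0815
(264, 170) [ 0.5403 -0.0173  0.036 ] r 0.2407 s -0.2042
(238, 143) [ 0.5581 -0.0016  0.045 ] r 0.2206 s -0.1491
(228, 118) [0.573 0.002 0.07 ] r 0.2054 s -0.1406
```

The grip (217–268, 150–220) has not moved, although the tool stands where the grip should be. I need a side view.

```bash
python3 - <<'E'
from h import *
a=snap('scene','s1.png'); s=r.get_state(); p=np.array(s['tcp_pos'])
c=proj('scene',[p-[0,0,.011],p,p+[0,0,.055],[*goal(-.14,.251,0)[0],.036],[*goal(-.14,.288,0)[0],.036],[*goal(-.14,.122,0)[0],.053]]).round(1); print(c)
x,y=c[1].astype(int); k=a[y-50:y+30,x-60:x+60]; print(x-60,y-50)
cv2.imwrite('pics/s1c.png',cv2.resize(k[:,:,::-1],None,fx=6.5,fy=6.5,interpolation=cv2.INTER_CUBIC))
E
```

```text
[[286.2 196.8]
 [286.4 194.2]
 [286.9 180.9]
 [282.9 197.6]
 [290.3 193.8]
 [255.5 207.9]]
226 144
```

View pics/s1c.png

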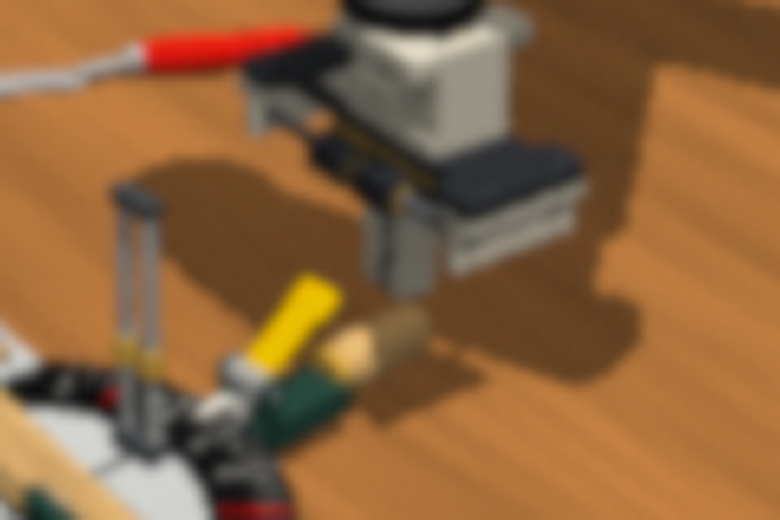

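The side view shows why. The shut fingers (370–435, 215–295 in the crop) end above the grip (390,320). The fingertips stand roughly 20–30 mm higher than the stated tool geometry, so the tool passed over the grip without touching it. I'll back off to the right and go lower.

```bash
python3 - <<'E'
from h import *
step([(-.16,.268,-.06,.04),(-.16,.268,-.06,.015)])
E
```

```text
t 7.1 tcp [ 0.5079 -0.009   0.0399] yaw -0.19 F [-0.3 -0.8  0.2]
(-0.16, 0.268, -0.06, 0.04) -> [ 0.101  0.508 -0.001 -0.023]
(-0.16, 0.268, -0.06, 0.015) -> [ 0.101  0.508  0.207 -0.023]
```

Emit:
{"fn": "drive_tool", "kwargs": {"increments": [[[-1,0.05,0.25,0,-0.012],[-1,0.1,0.51,0,-0.023],[-1,0.1,0.51,0,-0.023],[-1,0.1,0.51,0.1,-0.023],[-1,0.1,0.51,0.2,-0.023]]]}}

```text
time_s: 7.72
tcp_pos: [0.5189, -0.0711, 0.0139]
eef_rot: [-180.0, -0.0, 8.1]
contact_force: [0.3, 0.7, -0.2]
gripper_width: 0.0003
gripper_force: 0.0
```

```bash
python3 - <<'E'
from h import *
snap('scene','s2.png')
step([(-.16,.268,-.042,.015)]+[(s,.268,-.037,.015) for s in (-.12,-.06,0,.06,.12)])
E
```

```text
t 7.78 tcp [ 0.5177 -0.0712  0.0122] yaw 8.06 F [-0.5  0.8 -1.7]
(-0.16, 0.268, -0.042, 0.015) -> [ 0.019 -0.157 -0.024  0.   ]
(-0.12, 0.268, -0.037, 0.015) -> [ 0.009 -0.288 -0.024  0.007]
(-0.06, 0.268, -0.037, 0.015) -> [-0.    -0.423 -0.024  0.016]
(0, 0.268, -0.037, 0.015) -> [-0.001 -0.559 -0.024  0.026]
(0.06, 0.268, -0.037, 0.015) -> [ 0.006 -0.694 -0.024  0.035]
(0.12, 0.268, -0.037, 0.015) -> [ 0.022 -0.828 -0.024  0.045]
```

Emit:
{"fn": "drive_tool", "kwargs": {"increments": [[[-1,0.02,-0.16,-0.02,0],[-1,0.01,-0.23,-0.02,0.003],[-1,0.01,-0.29,-0.02,0.007],[-1,0,-0.36,-0.02,0.012],[-1,0,-0.42,-0.02,0.016]]]}}

```text
time_s: 8.4
tcp_pos: [0.5115, -0.0217, 0.0167]
eef_rot: [180.0, 0.0, 2.2]
contact_force: [0.5, -3.4, -0.7]
gripper_width: 0.0006
gripper_force: 1.5
```

```bash
python3 - <<'E'
from h import *
step([(s,.268,-.037,.015) for s in (-.01,.05,.11,.17,.23)])
a=snap('wrist','w4.png')
hsv=cv2.cvtColor(a[:,:,::-1].copy(),cv2.COLOR_BGR2HSV); H,S,V=[hsv[...,i].astype(int) for i in range(3)]
m=((H>24)&(H<34)&(S>170)&(V>120)).astype(np.uint8)
n,l,st,c=cv2.connectedComponentsWithStats(m)
for i in range(1,n):
    if st[i,4]>200:
        q=ray('wrist',c[i],.078); d=q[:2]-O; print(st[i],q.round(4),np.hypot(*d).round(3),'s',round(np.arctan2(d[1],-d[0])+YAW,4))
E
```

```text
t 8.4 tcp [ 0.5115 -0.0217  0.0167] yaw 2.24 F [ 0.5 -3.4 -0.7]
(-0.01, 0.268, -0.037, 0.015) -> [-0.021 -0.119  0.014  0.008]
(0.05, 0.268, -0.037, 0.015) -> [-0.028 -0.254  0.014  0.017]
(0.11, 0.268, -0.037, 0.015) -> [-0.028 -0.389  0.014  0.027]
(0.17, 0.268, -0.037, 0.015) -> [-0.019 -0.524  0.014  0.037]
(0.23, 0.268, -0.037, 0.015) -> [-0.003 -0.658  0.014  0.046]
[ 124   22   69  133 7108] [0.5853 0.016  0.078 ] 0.192 s -0.0762
```

Contact now shows 3.4 N and the arm is following. I keep pushing along the arc.

Emit:
{"fn": "drive_tool", "kwargs": {"increments": [[[-1,-0.02,-0.12,0.01,0.008],[-1,-0.028,-0.25,0.01,0.017],[-1,-0.028,-0.39,0.01,0.027],[-1,-0.02,-0.52,0.01,0.037],[-1,-0.003,-0.66,0.01,0.046]]]}}

```text
time_s: 9.07
tcp_pos: [0.5082, 0.0574, 0.0157]
eef_rot: [180.0, 0.0, -14.4]
contact_force: [1.9, -4.1, 0.2]
gripper_width: 0.0002
gripper_force: 1.6
```

```bash
python3 - <<'E'
from h import *
step([(s,.268,-.037,.015) for s in (.25,.3,.35,.4,.45)])
E
```

```text
t 9.07 tcp [0.5082 0.0574 0.0157] yaw -14.36 F [ 1.9 -4.1  0.2]
(0.25, 0.268, -0.037, 0.015) -> [-0.007 -0.043  0.006  0.003]
(0.3, 0.268, -0.037, 0.015) -> [-0.017 -0.155  0.006  0.011]
(0.35, 0.268, -0.037, 0.015) -> [-0.022 -0.268  0.006  0.019]
(0.4, 0.268, -0.037, 0.015) -> [-0.021 -0.381  0.006  0.027]
(0.45, 0.268, -0.037, 0.015) -> [-0.014 -0.493  0.006  0.035]
```

Emit:
{"fn": "drive_tool", "kwargs": {"increments": [[[-1,-0.007,-0.05,0,0.003],[-1,-0.017,-0.155,0,0.011],[-1,-0.022,-0.27,0,0.019],[-1,-0.021,-0.38,0,0.027],[-1,-0.014,-0.49,0,0.035]]]}}

```text
time_s: 9.7
tcp_pos: [0.5206, 0.1143, 0.0155]
eef_rot: [179.9, 0.0, -26.9]
contact_force: [-1.0, -3.8, 1.4]
gripper_width: 0.0007
gripper_force: 1.6
```

```bash
cat >> h.py <<'E'
def lever(z=.078):
    a=capture('wrist'); hsv=cv2.cvtColor(a,cv2.COLOR_RGB2HSV); H,S,V=[hsv[...,i].astype(int) for i in range(3)]
    n,l,st,c=cv2.connectedComponentsWithStats(((H>24)&(H<34)&(S>170)&(V>100)).astype(np.uint8))
    for i in range(1,n):
        if st[i,4]>200:
            q=ray('wrist',c[i],z); d=q[:2]-O; print('lever',st[i],q.round(4),np.hypot(*d).round(3),'s',round(np.arctan2(d[1],-d[0])+YAW,4))
    return a
E
python3 - <<'E'
from h import *
step([(s,.268,-.037,.015) for s in (.48,.5,.52,.54,.56)]); lever()
E
```

```text
t 9.7 tcp [0.5206 0.1143 0.0155] yaw -26.93 F [-1.  -3.8  1.4]
(0.48, 0.268, -0.037, 0.015) -> [-0.007 -0.076  0.004  0.005]
(0.5, 0.268, -0.037, 0.015) -> [-0.011 -0.121  0.004  0.008]
(0.52, 0.268, -0.037, 0.015) -> [-0.015 -0.166  0.004  0.011]
(0.54, 0.268, -0.037, 0.015) -> [-0.017 -0.211  0.004  0.014]
(0.56, 0.268, -0.037, 0.015) -> [-0.019 -0.256  0.004  0.018]
lever [ 123   19   71  134 7450] [0.6048 0.1116 0.078 ] 0.192 s 0.4382
```

Emit:
{"fn": "drive_tool", "kwargs": {"increments": [[[-1,-0.007,-0.06,0,0.005],[-1,-0.011,-0.12,0,0.008],[-1,-0.015,-0.16,0,0.011],[-1,-0.017,-0.19,0,0.013],[-1,-0.017,-0.19,0,0.013]]]}}

```text
time_s: 10.38
tcp_pos: [0.5298, 0.1363, 0.0155]
eef_rot: [-180.0, 0.0, -31.5]
contact_force: [-1.4, -0.6, -0.8]
gripper_width: 0.0005
gripper_force: 0.7
```

```bash
python3 - <<'E'
from h import *
step([(.6,.268,-.037,.015)]); lever()
E
```

```text
t 10.38 tcp [0.5298 0.1363 0.0155] yaw -31.54 F [-1.4 -0.6 -0.8]
(0.6, 0.268, -0.037, 0.015) -> [-0.016 -0.147  0.005  0.011]
lever [ 124   20   72  134 7453] [0.6118 0.1252 0.078 ] 0.192 s 0.5177
```

Emit:
{"fn": "drive_tool", "kwargs": {"increments": [[[-1,0,0.15,0,0],[-1,0,0.15,-0.4,0],[-1,0,0.15,-0.8,0],[-1,0,0.15,-1,0],[-1,0,0.15,-1,0]]]}}

```text
time_s: 11.05
tcp_pos: [0.5216, 0.1209, 0.1383]
eef_rot: [-179.7, -0.2, -31.5]
contact_force: [0.3, 0.4, 0.0]
gripper_width: 0.0008
gripper_force: 0.0
```

Emit:
{"fn": "drive_tool", "kwargs": {"increments": [[[-1,0.2,-0.1,-0.4,0],[-1,0.3,-0.2,-0.6,0],[-1,0.3,-0.2,-0.6,0],[-1,0.3,-0.2,-0.6,0]]]}}

```text
time_s: 11.55
tcp_pos: [0.5625, 0.1217, 0.2061]
eef_rot: [179.9, 0.1, -31.6]
contact_force: [-0.8, -0.1, -0.3]
gripper_width: 0.0003
gripper_force: 0.0
```

```bash
python3 - <<'E'
from h import *
step([]); a=lever(.08); cv2.imwrite('pics/w5.png',a[:,:,::-1]); 
pr=proj('wrist',[[*goal(.5515,.122,0)[0],.051],[*goal(.5515,.1,0)[0],.051],[*goal(.5515,.138,0)[0],.051]]); print(pr.round(1))
x,y=pr[0].round().astype(int); x0,y0=max(x-50,0),max(y-40,0); k=a[y0:y0+75,x0:x0+100]; print(x0,y0)
cv2.imwrite('pics/w5c.png',cv2.resize(k[:,:,::-1],None,fx=8,fy=8,interpolation=cv2.INTER_CUBIC))
E
```

```text
t 11.55 tcp [0.5625 0.1217 0.2061] yaw -31.58 F [-0.8 -0.1 -0.3]
lever [ 210  111   26   52 1037] [0.6122 0.124  0.08  ] 0.191 s 0.5135
[[217.9  68. ]
 [217.8  44.9]
 [218.   84.2]]
168 28
```

View pics/w5c.png

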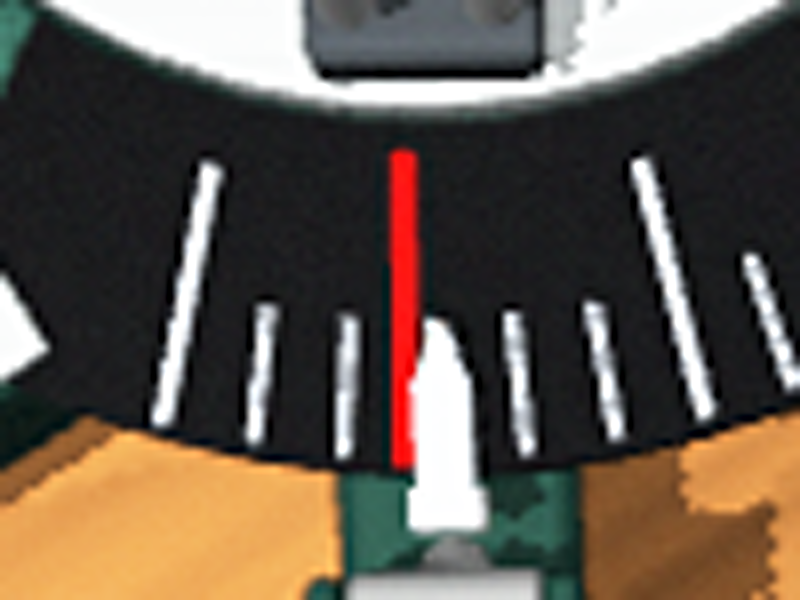

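The red line stands at (403,320) in the crop and the pointer tip at (437,320). The 5° ticks are 83 px apart, so the pointer is about 2.0° (0.035 rad) short, at swing ≈ 0.517. I'll return to the grip's side and push the rest.

```bash
python3 - <<'E'
from h import *
p=np.array([.5298,.1363]); a=.5165-YAW; u=np.array([-np.cos(a),np.sin(a)]); tg=np.array([np.sin(a),np.cos(a)])
print('r,t eff',(p-O)@u,(p-O)@tg)
t=(p-O)@tg
step([(.5165,.268,t-.02,.135),(.5165,.268,t-.02,.015),(.5165,.268,t-.002,.015),(.5515,.268,t,.015)])
E
```

```text
r,t eff 0.2684317480459191 -0.032200879506811275
t 11.6 tcp [0.5624 0.1217 0.2061] yaw -31.57 F [-0.7  0.2 -0.2]
(0.5165, 0.268, np.float64(-0.05220087950681128), 0.135) -> [-0.289  0.205  0.592 -0.002]
(0.5165, 0.268, np.float64(-0.05220087950681128), 0.015) -> [-0.289  0.205  1.592 -0.002]
(0.5165, 0.268, np.float64(-0.03420087950681128), 0.015) -> [-0.291  0.055  1.592 -0.002]
(0.5515, 0.268, np.float64(-0.032200879506811275), 0.015) -> [-0.301 -0.04   1.592  0.003]
```

Emit:
{"fn": "drive_tool", "kwargs": {"increments": [[[-1,-0.2,0.15,0,0],[-1,-0.29,0.205,0.2,0],[-1,-0.29,0.205,0.6,0],[-1,-0.29,0.205,0.6,0]]]}}

```text
time_s: 12.1
tcp_pos: [0.5178, 0.1179, 0.1323]
eef_rot: [179.6, 0.2, -31.6]
contact_force: [-0.2, -0.6, 0.6]
gripper_width: 0.0004
gripper_force: 0.0
```

Emit:
{"fn": "drive_tool", "kwargs": {"increments": [[[-1,0,0,0.4,0],[-1,0,0,0.8,0],[-1,0,0,1,0],[-1,0,0,1,0]]]}}

```text
time_s: 12.6
tcp_pos: [0.5207, 0.1191, 0.0152]
eef_rot: [179.8, 0.1, -31.5]
contact_force: [-0.1, 0.7, 0.3]
gripper_width: 0.0002
gripper_force: 0.0
```

```bash
python3 - <<'E'
from h import *
t=-.0322
step([(.5165,.268,t-.002,.015),(.535,.268,t,.015),(.5515,.268,t,.015)])
E
```

```text
t 12.6 tcp [0.5207 0.1191 0.0152] yaw -31.54 F [-0.1  0.7  0.3]
(0.5165, 0.268, -0.0342, 0.015) -> [-0.006 -0.146  0.001 -0.002]
(0.535, 0.268, -0.0322, 0.015) -> [-0.012 -0.204  0.001  0.001]
(0.5515, 0.268, -0.0322, 0.015) -> [-0.016 -0.241  0.001  0.003]
```

Emit:
{"fn": "drive_tool", "kwargs": {"increments": [[[-1,-0.006,-0.13,0,-0.002],[-1,-0.01,-0.18,0,0],[-1,-0.016,-0.21,0,0.003],[-1,-0.016,-0.235,0,0.003],[-1,-0.016,-0.235,0,0.003]]]}}

```text
time_s: 13.22
tcp_pos: [0.5344, 0.1449, 0.0159]
eef_rot: [-180.0, -0.0, -32.6]
contact_force: [-1.0, -1.1, 0.5]
gripper_width: 0.0001
gripper_force: 0.5
```

```bash
python3 - <<'E'
from h import *
step([(.5515,.268,-.0322,.015)]); lever()
E
```

```text
t 13.22 tcp [0.5344 0.1449 0.0159] yaw -32.62 F [-1.  -1.1  0.5]
(0.5515, 0.268, -0.0322, 0.015) -> [-0.001  0.003  0.008  0.   ]
lever [ 128   21   71  132 7431] [0.6154 0.131  0.078 ] 0.192 s 0.5531
```

Emit:
{"fn": "drive_tool", "kwargs": {"increments": [[[-1,0,0.15,0,0],[-1,0,0.15,-0.4,0],[-1,0,0.15,-0.8,0],[-1,0,0.15,-1,0],[-1,0,0.15,-1,0]]]}}

```text
time_s: 13.9
tcp_pos: [0.5254, 0.1296, 0.1379]
eef_rot: [-179.7, -0.1, -32.6]
contact_force: [0.1, -0.1, -0.4]
gripper_width: 0.0004
gripper_force: 0.0
```

Emit:
{"fn": "drive_tool", "kwargs": {"increments": [[[-1,0.2,-0.15,-0.4,0],[-1,0.35,-0.28,-0.6,0],[-1,0.35,-0.28,-0.6,0],[-1,0.35,-0.28,-0.6,0]]]}}

```text
time_s: 14.4
tcp_pos: [0.5767, 0.1345, 0.2059]
eef_rot: [179.9, 0.1, -32.7]
contact_force: [-0.2, 0.9, 0.5]
gripper_width: 0.0005
gripper_force: 0.0
```

```bash
python3 - <<'E'
from h import *
step([]); a=lever(.08); cv2.imwrite('pics/w6.png',a[:,:,::-1]); 
pr=proj('wrist',[[*goal(.5515,.122,0)[0],.051]]); print(pr.round(1))
x,y=pr[0].round().astype(int); x0,y0=max(x-50,0),max(y-40,0); k=a[y0:y0+75,x0:x0+100]; print(x0,y0)
cv2.imwrite('pics/w6c.png',cv2.resize(k[:,:,::-1],None,fx=8,fy=8,interpolation=cv2.INTER_CUBIC))
E
```

```text
t 14.4 tcp [0.5767 0.1345 0.2059] yaw -32.67 F [-0.2  0.9  0.5]
lever [ 221  117   26   51 1026] [0.6155 0.1299 0.08  ] 0.192 s 0.5488
[[233.6  73.8]]
184 34
```

View pics/w6c.png

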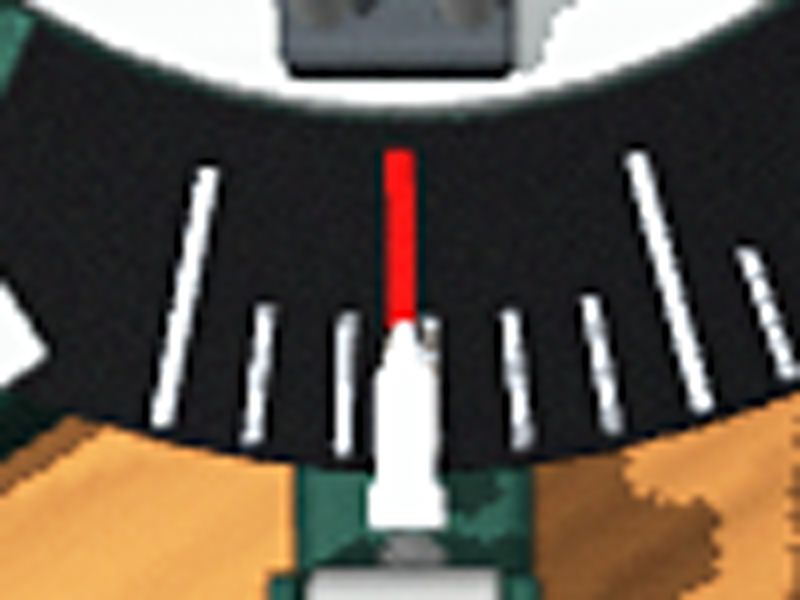

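The pointer tip at (402,325) now stands on the red line at x = 400, within about 0.1°. Next is the lever: I go over the pad and down in small steps, watching the force.

```bash
python3 - <<'E'
from h import *
step([(.5515,.209,0,.10),(.5515,.209,0,.08)])
E
```

```text
t 14.45 tcp [0.5766 0.1344 0.2059] yaw -32.65 F [-0.2 -0.1  0.1]
(0.5515, 0.209, 0, 0.1) -> [ 0.149 -0.148  0.883  0.   ]
(0.5515, 0.209, 0, 0.08) -> [ 0.149 -0.148  1.05   0.   ]
```

Emit:
{"fn": "drive_tool", "kwargs": {"increments": [[[-1,0.15,-0.15,0.1,0],[-1,0.15,-0.15,0.4,0],[-1,0.15,-0.15,0.7,0],[-1,0.15,-0.15,0.85,0],[-1,0.15,-0.15,0.85,0]]]}}

```text
time_s: 15.08
tcp_pos: [0.6008, 0.1397, 0.1033]
eef_rot: [179.8, 0.1, -32.6]
contact_force: [-0.1, -1.0, 1.1]
gripper_width: 0.0007
gripper_force: 0.0
```

Emit:
{"fn": "drive_tool", "kwargs": {"increments": [[[-1,0,0,0.08,0],[-1,0,0,0.16,0],[-1,0,0,0.22,0],[-1,0,0,0.22,0]]]}}

```text
time_s: 15.58
tcp_pos: [0.6025, 0.1403, 0.0787]
eef_rot: [179.9, 0.0, -32.6]
contact_force: [-0.9, -0.3, 0.3]
gripper_width: 0.0002
gripper_force: 0.0
```

```bash
python3 - <<'E'
from h import *
step([(.5515,.209,0,.06)]); a=snap('scene','s3.png'); s=r.get_state(); p=np.array(s['tcp_pos'])
lever(.08)
c=proj('scene',[p-[0,0,.011],p+[0,0,.02],[*goal(.5515,.202,0)[0],.091]]).round(1); print(c)
x,y=c[1].astype(int); k=a[y-50:y+30,x-60:x+60]
cv2.imwrite('pics/s3c.png',cv2.resize(k[:,:,::-1],None,fx=6.5,fy=6.5,interpolation=cv2.INTER_CUBIC))
E
```

```text
t 15.57 tcp [0.6025 0.1403 0.0787] yaw -32.64 F [-0.9 -0.3  0.3]
(0.5515, 0.209, 0, 0.06) -> [-0.007  0.01   0.156  0.   ]
[[293.  217.5]
 [293.4 209.4]
 [291.3 211.4]]
```

View pics/s3c.png

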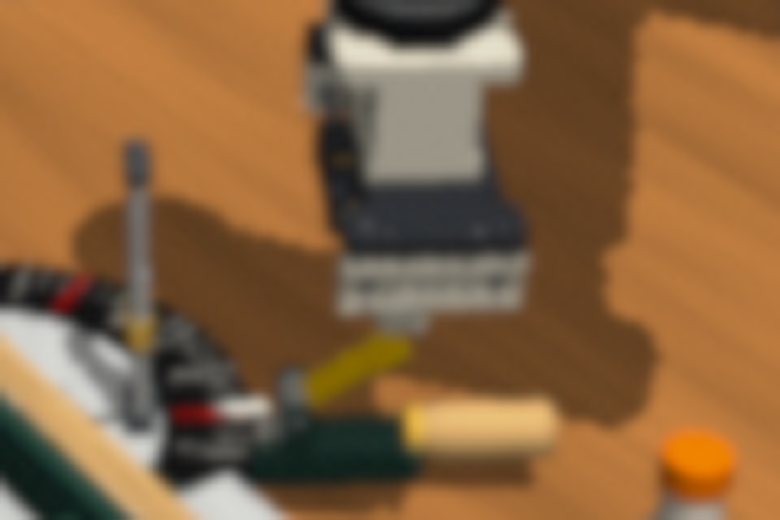

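The fingertip at (405,330) sits just above the yellow pad at (395,345), and the glue bottle is well clear. I press down in steps.

Emit:
{"fn": "drive_tool", "kwargs": {"increments": [[[-1,0,0,0.05,0],[-1,0,0,0.1,0],[-1,0,0,0.15,0],[-1,0,0,0.2,0]]]}}

```text
time_s: 16.18
tcp_pos: [0.6025, 0.1411, 0.0556]
eef_rot: [-180.0, 0.0, -32.6]
contact_force: [-3.9, 1.6, 5.8]
gripper_width: 0.0002
gripper_force: 2.6
```

Emit:
{"fn": "drive_tool", "kwargs": {"increments": [[[-1,0,0,0.03,0],[-1,0,0,0.06,0],[-1,0,0,0.08,0],[-1,0,0,0.08,0]]]}}

```text
time_s: 16.68
tcp_pos: [0.603, 0.1408, 0.0457]
eef_rot: [-180.0, -0.0, -32.6]
contact_force: [-0.8, 0.8, 2.4]
gripper_width: 0.0005
gripper_force: 0.8
```

Emit:
{"fn": "drive_tool", "kwargs": {"increments": [[[-1,0,0,0.02,0],[-1,0,0,0.04,0],[-1,0,0,0.04,0]]]}}

```text
time_s: 17.05
tcp_pos: [0.6029, 0.1406, 0.0408]
eef_rot: [-180.0, 0.0, -32.6]
contact_force: [-0.9, 1.2, 1.8]
gripper_width: 0.0001
gripper_force: 0.8
```

Emit:
{"fn": "drive_tool", "kwargs": {"increments": [[[-1,0,0,0.02,0],[-1,0,0,0.03,0],[-1,0,0,0.03,0]]]}}

```text
time_s: 17.42
tcp_pos: [0.6027, 0.1407, 0.0374]
eef_rot: [-180.0, 0.0, -32.6]
contact_force: [-3.5, 3.0, 4.3]
gripper_width: 0.0004
gripper_force: 2.5
```

Emit:
{"fn": "drive_tool", "kwargs": {"increments": [[[-1,0,0,0.02,0],[-1,0,0,0.03,0],[-1,0,0,0.03,0]]]}}

```text
time_s: 17.8
tcp_pos: [0.6025, 0.1409, 0.035]
eef_rot: [-180.0, 0.0, -32.6]
contact_force: [-7.2, 4.4, 15.5]
gripper_width: 0.0004
gripper_force: 7.7
```

Emit:
{"fn": "drive_tool", "kwargs": {"increments": [[[-1,0,0,0.02,0],[-1,0,0,0.03,0],[-1,0,0,0.03,0]]]}}

```text
time_s: 18.18
tcp_pos: [0.6029, 0.1412, 0.0344]
eef_rot: [-179.9, -0.1, -32.5]
contact_force: [-18.3, 4.2, 38.4]
gripper_width: 0.0007
gripper_force: 19.1
```

It has hit the end stop: 38 N for only 0.6 mm of travel, so the lever is fully down. I lift off and look.

Emit:
{"fn": "drive_tool", "kwargs": {"increments": [[[-1,0,0,-0.05,0],[-1,0,0,-0.2,0],[-1,0,0,-0.5,0],[-1,0,0,-0.9,0],[-1,0,0,-0.9,0]]]}}

```text
time_s: 18.8
tcp_pos: [0.6057, 0.1412, 0.143]
eef_rot: [-179.6, -0.3, -32.6]
contact_force: [0.1, -0.3, -0.8]
gripper_width: 0.0003
gripper_force: 0.0
```

Emit:
{"fn": "drive_tool", "kwargs": {"increments": [[[-1,-0.1,0.1,-0.3,0],[-1,-0.15,0.15,-0.5,0],[-1,-0.15,0.15,-0.5,0],[-1,-0.15,0.15,-0.5,0]]]}}

```text
time_s: 19.3
tcp_pos: [0.5777, 0.1348, 0.1974]
eef_rot: [180.0, 0.0, -32.7]
contact_force: [0.1, 0.7, -0.5]
gripper_width: 0.0004
gripper_force: 0.0
```

```bash
python3 - <<'E'
from h import *
step([(.5515,.209,0,.04),(.5515,.3,0,.2)]); a=lever(.06); cv2.imwrite('pics/w7.png',a[:,:,::-1])
print('pad down expected',proj('wrist',[[*goal(.5515,.223,0)[0],.061],[*goal(.5515,.203,0)[0],.061]]).round(1))
pr=proj('wrist',[[*goal(.5515,.122,0)[0],.051]]); print(pr.round(1))
x,y=pr[0].round().astype(int); x0,y0=max(x-50,0),max(y-40,0); k=a[y0:y0+150,x0:x0+110]
cv2.imwrite('pics/w7c.png',cv2.resize(k[:600//4,:,::-1],None,fx=4,fy=4,interpolation=cv2.INTER_CUBIC)); print(x0,y0)
E
```

```text
t 19.3 tcp [0.5777 0.1348 0.1974] yaw -32.65 F [ 0.1  0.7 -0.5]
(0.5515, 0.209, 0, 0.04) -> [ 0.143 -0.14   1.312  0.   ]
(0.5515, 0.3, 0, 0.2) -> [-0.616 -0.142 -0.021  0.   ]
lever [ 223  120   24   53 1049] [0.6122 0.1323 0.06  ] 0.196 s 0.5498
pad down expected [[234.6 173.2]
 [234.4 154.6]]
[[234.1  73.7]]
184 34
```

View pics/w7c.png

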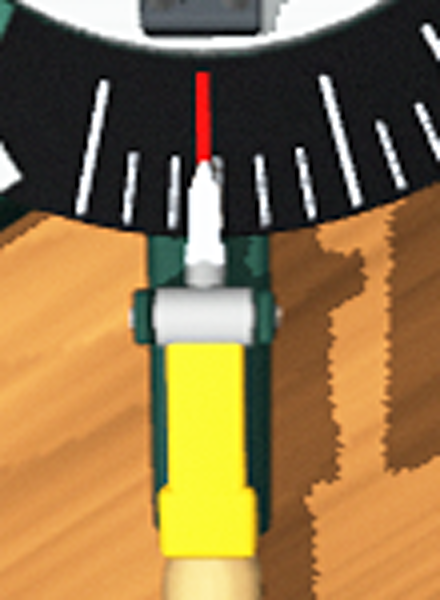

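The pointer (204,165) stands on the red line (203,120). The lever's outer end is at row 173, where a fully lowered lever should appear. I back away and hand in.

Emit:
{"fn": "drive_tool", "kwargs": {"increments": [[[-1,-0.2,0,-0.2,0],[-1,-0.5,0,-0.4,0],[-1,-0.5,0,-0.4,0],[-1,-0.5,0,-0.4,0]]]}}

```text
time_s: 19.85
tcp_pos: [0.5273, 0.1673, 0.245]
eef_rot: [179.9, 0.0, -32.6]
contact_force: [-0.0, -1.2, -1.0]
gripper_width: 0.0002
gripper_force: 0.0
```

```bash
python3 - <<'E'
from h import *
step([]); print(job.close_job())
E
```

```text
t 19.85 tcp [0.5273 0.1673 0.245 ] yaw -32.61 F [-0.  -1.2 -1. ]
the job is handed in; nothing more can be done
None
```

The pointer stands on the left red line to within about 0.1°, the yellow lever was pressed to its stop and has stayed down, the arm is clear of everything, and the job was handed in at about 20 s; no verdict came back.

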